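# Rock a jammed divider out of a storage bin

## Task

Draw the yellow bin with the black divider (the bin whose front half is empty) straight out towards you, from between its neighbours, until the divider stands about 6 cm in front of the shelf, leaving the bin's back end under the shelf. The divider's foot is jammed in its socket and a straight pull only lifts the bin, which must stay down on the bench: take the divider by its tab and rock it side to side (either side first), some 6 to 9 degrees each way, one side of the foot going down a little as the other comes up, gaining a few millimetres each time, until the foot is free. Finish still holding the divider upright and still, just above the bin with its foot clear of the rim; leave the other bins and the loose fittings alone.

Things in the scene. Friction and masses are not known exactly. Their poses are not given: they have to be found in the camera images.
- shelf_edge (a point): Middle of the lower front edge of a fixed low shelf on the bench: wooden board with black front beam, 460 mm wide, 200 deep, underside 117 mm up, top 145 mm (trays on its back half to 180). x points level, back under the shelf; y left along the edge. Three yellow bins stand parallel to x under it, about 10 mm apart, and slide out along -x. Shelf legs 213 to 229 mm either side.
- bin_lip (a point): Bin to draw out: yellow plastic, 260 mm long, 112 wide, 70 high, its sides sloping to a 42 mm high front wall over the front 50 mm; 0.54 to 0.68 kg, standing loose on the bench (about 4 N to slide). Front half empty, floor 5 mm up. This point: middle of the rolled front lip to grasp or hook, 12 mm thick (x), 108 wide (y), 27 to 42 mm up (point at 34.5). x to the bin's back, y left, z up.
- bin_seat (a point): Point on that bin's floor (5 mm above the bench) in the middle of the divider's socket, 144 mm behind bin_lip, 110 mm before the bin's back end; axes as bin_lip. Starts 30 to 45 mm behind shelf_edge, so the divider is covered at first. The socket is a slot between walls 26 mm high in a moulded cross-rib; springy tongues at its two ends pinch the foot's edges from 4 to 24 mm above this point.
- divider_tab (a point): Centre of the divider's label tab, to be grasped: 44 mm wide (y), 10 thick (x), 34 high; in place 71 to 105 mm above the bench, all above the bins' 70 mm rims. Divider: black plastic plate 5 mm thick, 100 high, 60 g, across the bin; below the tab wings 86 mm wide and 33 high (9 mm short of the bin's sides), below them the foot. In place its axes are bin_seat's; rocking turns it about x.
- foot_left (a point): Left (+y) lower corner of the divider's foot (46 mm wide, 5 thick, 33 high), 83 mm below the tab's centre and 23 mm to the side; on the bin floor at the start. Each tongue holds its edge with about 4 N of friction, so a straight pull lifts the bin; tipping raises one edge at a time. Free when both lower corners are over 24 mm above bin_seat.
- foot_right (a point): Right (-y) lower corner of the divider's foot, likewise. The wings clear the cross-rib by 7 mm when seated; At 7 degrees (0.12 rad) of tip the two corners differ by 6 mm. Turned to and fro about the middle of the foot, with that middle raised only 2 to 2.5 mm per swing, each corner slides down 3 to 4 mm as the other goes up, the frictions cancel and the bin stays down; if neither slides down, the bin is lifted.
- bin_b_lip (a point): front lip of another bin, same size, full of fittings, 1.6 kg; leave alone
- bin_c_lip (a point): front lip of the third bin, same size, full of fittings, 1.6 kg; leave alone
- adapter_a_mid (a point): middle (31 mm up) of a loose steel hydraulic adapter standing on the bench, 62 mm high, 43 mm across; leave alone
- adapter_b_mid (a point): middle of a second such adapter on the other side; leave alone

How it is judged:
By the outcome, as a careful person would: the job done as asked, in the order asked, and still so for the second after the job is handed in, while the arm keeps its last pose, push and grip.
It also fails if it takes over 70 s, if anything falls off the work surface, if the arm or the gripper's body presses on something with over 40 N, if the wrist force passes 120 N, or if a joint passes its speed limit or range.

## Robot

A 6-joint arm with a two-finger parallel gripper is mounted at the origin on the work surface. World frame = base frame: x ahead of the robot, y to its left, z up, the work surface at z = 0. Lengths are in mm, angles in rad, forces in N, time in s.
With the tool pointing down it reaches from about 350 to 975 mm from the base axis. Payload 7.1 kg.
Tool frame: the origin (TCP) lies at the very end of the fingers, on their centre line; the grasp point (between the pads) lies ctrl.hold_point_z behind it (ctrl.hold_point_z is the distance from the TCP to the grasp point, in mm); z points along the fingers, y is the line along which they close (so a half turn about z gives the same grasp; the last joint's range is limited). The gripper opens to 88 mm and grips with 3 to 60 N. Pads are 20 mm wide; open, the fingers measure 115 mm over their backs; the gripper's body (75 mm by 178 mm) begins 61 mm behind the grasp point.
Start: joints at [-1.323, 0.423, 1.63, -0, 1.089, -0.019], TCP at [164.797, -602.865, 222.675] pointing down, gripper open.
Joint ranges: [-3, 3], [-0.9, 2.11], [0.09, 2.58], [-1.31, 4.45], [0.11, 2.69], [-2.54, 2.54]. Speed limits (rad/s): [2.39, 2.39, 3.01, 3.14, 3.14, 3.14].

## Interface

Orientations are given as a rotation vector (axis times angle).
In Python, from workcell import ctrl gives the robot as it stands. The module is installed in compiled form; this text tells all that it offers.
- The arm moves only by the shell command python3 -m creep 'ROWS'. ROWS is JSON, a list of rows, each an object with "translation": the shift along the tool's x, y, z in mm, a list of three; "angular": the turn, a rotation vector about the tool's x, y, z in rad, a list of three; "jaw": the opening, from 0 (shut) to 1 (fully open). A call has exactly 8 rows; each row is the pose to reach, as a shift and turn from the pose commanded when the call began, along the tool's axes at that moment; what a row does not reach only later rows make up. A row lasts 1/8 s, in which the tool goes at most 62.5 mm and 10.7 degrees, less where a joint would pass 70% of its speed; a pose out of reach is approached as far as the arm can. A call with a gripper value outside its range is refused whole. The fingers move at their own pace and stop on an object; the grip force is fixed at half the most. Time passes only in rows, so rows that repeat a pose let the fingers close, or fill a call up. It gives the time, the measured TCP pose, the force, the opening and the grip force at its end, in the units of the state.
- ctrl.get_obs(): the state, without advancing time (a new reading comes with each control period).
- ctrl.get_image(name): name is "side" or "top"; returns the picture (480x640x3 uint8, red, green, blue); there is no depth.
- ctrl.camera_info(name): a dict with "camera_matrix" (3x3 intrinsics, pixels), "world_from_camera" (4x4, takes a point from camera to world coordinates). Camera axes: x right, y up, looking along -z (the intrinsics and any distortion apply to the point x, -y, -z); pixel columns grow to the right and rows downward; lengths in mm; the calibration is good to about 2 mm. A picture is of the moment at which its call begins. camera_info takes no time and is no camera call.
- ctrl.close_job(): hands the job in; it is judged then, once.
Trained networks look in the newest picture that a camera, given by its name, has taken for a name from the list of things; names that differ only in an ending like _2 or _b are one class to them, and where a whole thing is asked for, a point or a joint stands for the part that bears it (a point fixed in the world has none). Each returns a list of dicts, best first, with "score" (0 to 1); they miss things now and then, are a little off and sometimes report something else, mostly with a low value. They report only what shows in the picture. A call takes as long as a camera call.
- ctrl.look_for(camera, label): "rect" ([left, top, right, bottom] in pixels, round what is visible of it).
The state is a dict: "t": time; "qpos": joint angles; "qvel": joint speeds; "joint_torque": joint torques, N m; "ee_pos": TCP position; "orientation": TCP orientation; "ft_force": force on the tool from outside, world axes, zero at the start; "moment": the same for the moment, N m; "width": finger opening in mm; "grasp_force": force on a finger pad.
Only numpy, scipy, OpenCV 4.12 (cv2) and the standard library are available. Lean on these libraries where they do the work, as an engineer would, in place of code of your own. Each camera call takes 0.05 s, during which the arm holds its last target. There are 200 camera calls.

## Working session

There is one attempt and no reset: what is moved stays moved. The work goes in short steps, Python scripts to look and compute and a shell command to move; the robot and the scene stay as the last step left them, time stands still between calls to the robot, and variables do not carry over. Pictures are saved under pics/ and viewed, at most 10 in all, crops included, and the job is handed in when it is done.

```bash
mkdir -p pics; cat > h.py <<'E'
import numpy as np,cv2
from workcell import ctrl
def ray(cam,u,v):
    i=ctrl.camera_info(cam);K=np.array(i["camera_matrix"]);T=np.array(i["world_from_camera"])
    d=np.linalg.inv(K)@[u,v,1];d=T[:3,:3]@(d*[1,-1,-1]);return T[:3,3],d
def atz(cam,u,v,z):
    o,d=ray(cam,u,v);return o+d*(z-o[2])/d[2]
def proj(cam,p):
    i=ctrl.camera_info(cam);K=np.array(i["camera_matrix"]);T=np.array(i["world_from_camera"])
    q=(T[:3,:3].T@(np.array(p)-T[:3,3]))*[1,-1,-1];q=K@q;return q[:2]/q[2]
def snap(cam,name):
    im=ctrl.get_image(cam);cv2.imwrite("pics/"+name,im[:,:,::-1]);return im
E
python3 - <<'E'
from h import *
np.set_printoptions(precision=1,suppress=True)
a=snap("top","t0.png");b=snap("side","s0.png")
for c in("top","side"):
    i=ctrl.camera_info(c);print(c,np.array(i["world_from_camera"]).round(2).tolist(),i["camera_matrix"][0])
    for l in("bin_lip","bin_b_lip","shelf_edge","divider_tab","adapter_a_mid"):
        for r in ctrl.look_for(c,l)[:4]: print(c,l,round(r["score"],2),np.round(r["rect"]))
print(ctrl.hold_point_z,ctrl.get_obs())
E
```

```text
top [[-0.17, 0.96, -0.2, 437.78], [-0.99, -0.17, 0.03, 51.46], [-0.0, 0.2, 0.98, 1166.92], [0.0, 0.0, 0.0, 1.0]] [490.7   0.  323.7]
top bin_lip 0.56 [393. 190. 454. 255.]
top bin_b_lip 0.79 [297. 216. 351. 277.]
top shelf_edge 0.59 [250.  99. 475. 232.]
top shelf_edge 0.31 [344. 204. 400. 269.]
side [[0.92, 0.23, -0.32, 343.82], [-0.4, 0.52, -0.75, -669.75], [-0.01, 0.82, 0.57, 664.94], [0.0, 0.0, 0.0, 1.0]] [454.1   0.  317.2]
side bin_b_lip 0.93 [284. 239. 365. 314.]
side shelf_edge 0.77 [315. 188. 546. 405.]
side divider_tab 0.74 [406. 318. 432. 351.]
side adapter_a_mid 0.85 [266. 230. 281. 262.]
18.700000000000003 {'t': 0.6, 'qpos': array([-1.3,  0.4,  1.6, -0. ,  1.1, -0. ]), 'qvel': array([ 0.,  0., -0., -0., -0., -0.]), 'joint_torque': array([ -0. , -54.4, -27.4,   0.1,   0. ,  -0. ]), 'ee_pos': array([ 164.8, -602.9,  222.7]), 'orientation': array([-3.1, -0.4,  0. ]), 'ft_force': array([ 0.2,  0.4, -0.1]), 'moment': array([ 0.,  0., -0.]), 'grasp_force': 0.0, 'width': 87.78034576166233}
```

View pics/t0.png

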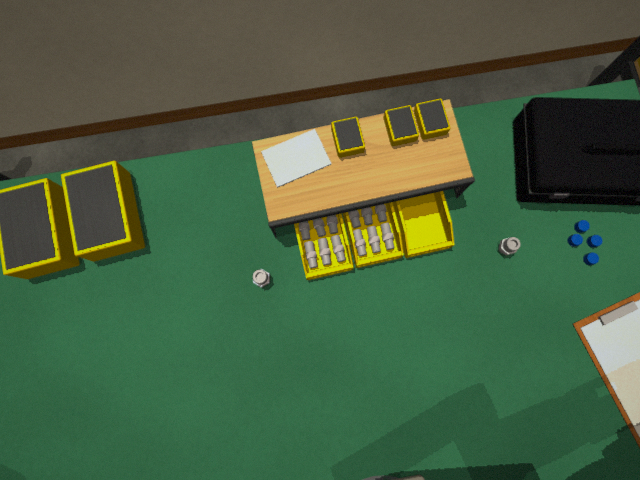

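View pics/s0.png

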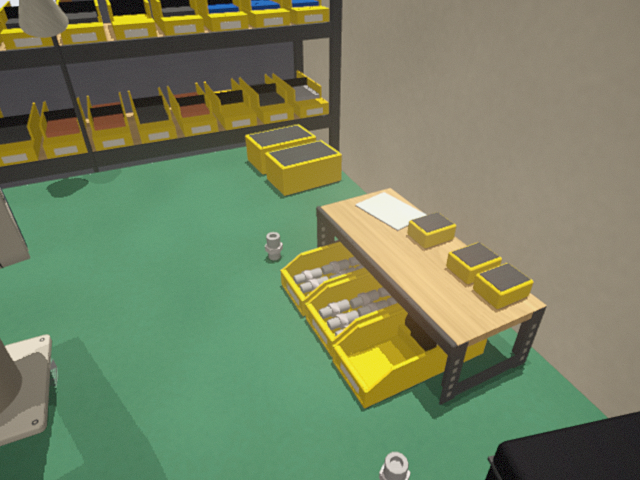

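The target is the right-hand bin: lip about (402,256)–(454,248) in the top view, and its empty front shows in the side view at (335–440, 320–400). The shelf front edge runs (272,220)–(471,180), and the adapters are at (262,278) and (510,246). I'll zoom in on both views.

```bash
python3 - <<'E'
import cv2,numpy as np
a=cv2.imread("pics/t0.png")[170:270,380:480];b=cv2.imread("pics/s0.png")[290:410,320:440]
a=cv2.resize(a,(400,400),interpolation=2);b=cv2.resize(b,(400,400),interpolation=2)
cv2.imwrite("pics/z0.png",np.hstack([a,b]))
from h import *
np.set_printoptions(precision=1,suppress=True)
for u,v in((402,256),(454,248)): print(atz("top",u,v,42))
for u,v in((272,217),(471,178)): print(atz("top",u,v,145))
for u,v in((262,274),(512,242)):print(atz("top",u,v,62))
E
```

```text
[ 588.6 -154.2   42. ]
[ 586.6 -277.1   42. ]
[704.9 122.3 145. ]
[ 717.9 -317.7  145. ]
[599.1 169.9  62. ]
[ 575.2 -405.1   62. ]
```

View pics/z0.png

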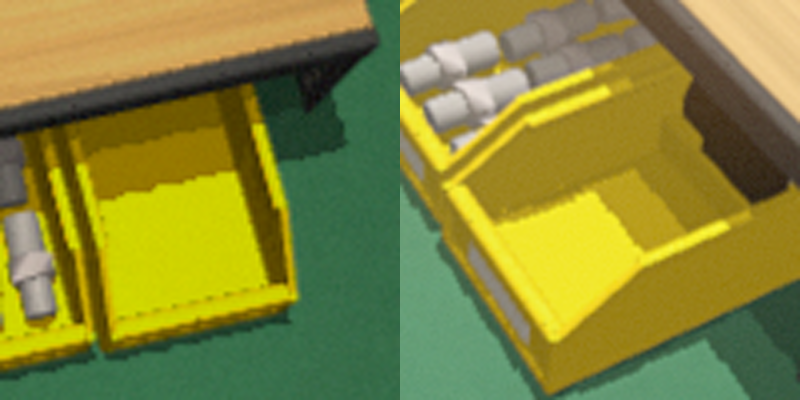

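The zoomed view shows the lip's outer corners at about (407,256) and (454,244) in top, and (333.5,347) and (366.5,392) in side. The side-wall kink is at side (392,369.5). I'll fit bin and shelf models to both views.

```bash
cat > fit.py <<'E'
from h import *
from scipy.optimize import least_squares
def fit(pts,x0,yaw=None):
    # pts: (cam,u,v,local xyz)
    def f(p):
        w=p[2] if yaw is None else yaw
        c,s=np.cos(w),np.sin(w);r=[]
        for cam,u,v,(x,y,z) in pts:
            r+=list(proj(cam,[p[0]+c*x-s*y,p[1]+s*x+c*y,z])-[u,v])
        return np.array(r)
    s=least_squares(f,x0,loss="soft_l1");return s.x,f(s.x)
E
python3 - <<'E'
from fit import *
np.set_printoptions(precision=2,suppress=True)
b=[("top",407,256,(-6,54,42)),("top",453.8,244,(-6,-54,42)),("side",333.5,347,(-6,54,42)),("side",366.5,392,(-6,-54,42)),("side",392,369.5,(44,-56,70))]
print(fit(b,[590,-215,0]))
s=[("top",473.5,177.5,(0,-230,145)),("top",268,218,(0,230,145)),("side",318,207,(0,230,145)),("side",462,343,(0,-230,145))]
print(fit(s,[710,-90,0]))
E
```

```text
(array([ 596.6 , -223.8 ,    0.08]), array([ 2.05, -0.29, -0.14,  0.58, -0.5 , -0.53, -0.48, -0.24,  1.7 ,
       -0.12]))
(array([709.19, -96.32,   0.07]), array([ 0.43, -2.92, -0.29,  4.74,  1.23, -2.22, -0.54,  0.5 ]))
```

```bash
python3 - <<'E'
from fit import *
np.set_printoptions(precision=1,suppress=True)
for u,v in((272,222),(380,203.5),(473.5,181.5)): print(atz("top",u,v,117))
for u,v in((380,197.5),(473,177)): print(atz("top",u,v,145))
import cv2
a=cv2.imread("pics/t0.png")[165:285,240:480];a=cv2.resize(a,(800,400),interpolation=2)
cv2.imwrite("pics/z1.png",a)
# side: beam lower edge / top front edge
for u,v in((318,207),(462,343)): print(atz("side",u,v,145))
E
```

```text
[701.  125.9 117. ]
[ 702.1 -116.1  117. ]
[ 716.7 -331.5  117. ]
[ 708.2 -114.2  145. ]
[ 719.4 -322.6  145. ]
[687.6 125.5 145. ]
[ 725.8 -325.3  145. ]
```

View pics/z1.png

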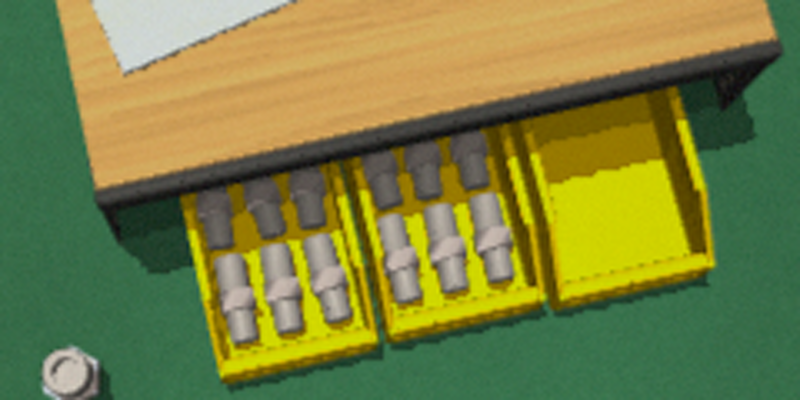

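The shelf beam shows clearly: top front edge (268.5,221.4)–(472.5,177.6), lower edge (269.4,226.5)–(473.4,181.5). I'll refit.

```bash
python3 - <<'E'
from fit import *
np.set_printoptions(precision=2,suppress=True)
b=[("top",406,256.5,(-6,54,42)),("top",453.7,244,(-6,-54,42)),("side",333.5,347,(-6,54,42)),("side",366.5,392,(-6,-54,42)),("side",392,369.5,(44,-56,70))]
s=[("top",472.5,177.6,(0,-230,145)),("top",268.5,221.4,(0,230,145)),("top",473.4,181.5,(0,-230,117)),("top",269.4,226.5,(0,230,117)),("side",318,207,(0,230,145)),("side",462,343,(0,-230,145))]
S,r=fit(s,[710,-90,0]);print(S,r)
for w in(None,S[2]):
    B,r=fit(b,[590,-215,0],w);print(B,r)
    c,q=np.cos(S[2]),np.sin(S[2]);d=B[:2]-S[:2];print("lip in shelf",c*d[0]+q*d[1],-q*d[0]+c*d[1])
E
```

```text
[706.43 -97.23   0.06] [ 2.27 -1.43 -0.29  2.04 -2.36 -1.32  0.28 -0.18  0.69 -1.88 -2.21  1.76]
[ 596.36 -223.74    0.08] [ 3.08 -0.62 -0.05  0.6  -0.71 -0.47 -0.53 -0.25  1.6  -0.21]
lip in shelf -117.65018284471317 -119.49314888603271
[ 596.56 -223.38    0.  ] [ 2.76 -1.05 -0.15  0.94 -0.27 -0.87 -1.05 -0.29  1.37  0.15]
lip in shelf -117.42752027095102 -119.14616774005566
```

Bin and shelf agree on yaw ≈ 0.07. The lip is at about (597,-224), and the seat is about 30 mm behind the edge. Next I'll compute the approach.

```bash
cat >> h.py <<'E'
from scipy.spatial.transform import Rotation as Ro
def plan(p,yawy,start=None):
    o=ctrl.get_obs();R0=Ro.from_rotvec(o["orientation"])
    y=np.array([np.cos(yawy),np.sin(yawy),0]);z=np.array([0,0,-1.]);x=np.cross(y,z)
    R1=Ro.from_matrix(np.c_[x,y,z])
    print("t",round(o["t"],2),"pos",o["ee_pos"].round(1),"trans",R0.inv().apply(np.array(p)-o["ee_pos"]).round(1),"ang",(R0.inv()*R1).as_rotvec().round(3))
E
python3 -c "
from h import *
plan([597,-224,110],0.072)"
```

```text
t 0.6 pos [ 164.8 -602.9  222.7] trans [ 516.8 -251.5  112.7] ang [-0.     0.    -1.376]
```

```bash
python3 -m creep '[{"translation":[40,-20,0],"angular":[0,0,-0.1],"jaw":1},{"translation":[93,-45,0],"angular":[0,0,-0.25],"jaw":1},{"translation":[147,-71,0],"angular":[0,0,-0.42],"jaw":1},{"translation":[200,-97,0],"angular":[0,0,-0.6],"jaw":1},{"translation":[253,-123,0],"angular":[0,0,-0.77],"jaw":1},{"translation":[307,-149,0],"angular":[0,0,-0.95],"jaw":1},{"translation":[360,-175,20],"angular":[0,0,-1.12],"jaw":1},{"translation":[400,-195,40],"angular":[0,0,-1.25],"jaw":1}]'; python3 -c "
from h import *
plan([597,-224,85],0.072)"
```

```text
t: 1.6
ee_pos: [501.1, -307.7, 182.7]
orientation: [2.273, 2.166, 0.001]
ft_force: [0.4, -0.3, 0.1]
width: 87.9
grasp_force: 0.0
t 1.6 pos [ 501.1 -307.7  182.7] trans [88.3 91.6 97.8] ang [ 0.001  0.001 -0.12 ]
```

```bash
python3 -m creep '[{"translation":[20,20,0],"angular":[0,0,-0.04],"jaw":1},{"translation":[45,45,10],"angular":[0,0,-0.08],"jaw":1},{"translation":[70,70,30],"angular":[0,0,-0.12],"jaw":1},{"translation":[88,91,55],"angular":[0,0,-0.12],"jaw":1},{"translation":[88,91,80],"angular":[0,0,-0.12],"jaw":1},{"translation":[88,91,98],"angular":[0,0,-0.12],"jaw":1},{"translation":[88,91,98],"angular":[0,0,-0.12],"jaw":1},{"translation":[88,91,98],"angular":[0,0,-0.12],"jaw":1}]'; python3 - <<'E'
from h import *
plan([597,-224,17],0.072)
a=snap("top","t1.png")[150:280,360:490];b=snap("side","s1.png")[250:410,280:440]
cv2.imwrite("pics/z2.png",np.hstack([cv2.resize(x,(400,400),interpolation=2) for x in(a,b)])[:,:,::-1])
E
```

```text
t: 2.6
ee_pos: [595.2, -226.9, 85.5]
orientation: [2.147, 2.292, 0.001]
ft_force: [0.3, -0.2, 0.6]
width: 88.1
grasp_force: 0.0
t 2.6 pos [ 595.2 -226.9   85.5] trans [ 2.8  2.  68.5] ang [ 0.001  0.    -0.007]
```

View pics/z2.png

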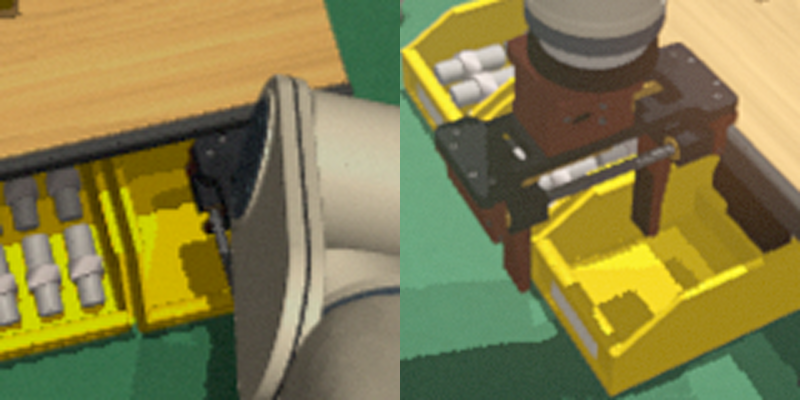

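The body's long side lies along the bin, clear of the shelf beam. The fingers straddle the lip, so I'll descend and grip.

```bash
python3 -m creep '[{"translation":[2,1,15],"angular":[0,0,0],"jaw":1},{"translation":[3,2,35],"angular":[0,0,0],"jaw":1},{"translation":[3,2,53],"angular":[0,0,0],"jaw":1},{"translation":[3,2,68],"angular":[0,0,0],"jaw":0.9},{"translation":[3,2,68],"angular":[0,0,0],"jaw":0.6},{"translation":[3,2,68],"angular":[0,0,0],"jaw":0.4},{"translation":[3,2,68],"angular":[0,0,0],"jaw":0.25},{"translation":[3,2,68],"angular":[0,0,0],"jaw":0.2}]'
```

```text
t: 3.7
ee_pos: [597.1, -223.4, 17.3]
orientation: [2.146, 2.293, 0.001]
ft_force: [-0.7, -0.4, -0.2]
width: 42.4
grasp_force: 0.0
```

```bash
python3 -m creep '[{"translation":[0,0,0],"angular":[0,0,0],"jaw":0.18},{"translation":[0,0,0],"angular":[0,0,0],"jaw":0.16},{"translation":[0,0,0],"angular":[0,0,0],"jaw":0.14},{"translation":[0,0,0],"angular":[0,0,0],"jaw":0.1},{"translation":[0,0,0],"angular":[0,0,0],"jaw":0},{"translation":[0,0,0],"angular":[0,0,0],"jaw":0},{"translation":[0,0,0],"angular":[0,0,0],"jaw":0},{"translation":[0,0,0],"angular":[0,0,0],"jaw":0}]'
```

```text
t: 4.7
ee_pos: [596.4, -223.2, 16.7]
orientation: [-2.147, -2.293, 0.0]
ft_force: [-3.1, 0.2, 2.9]
width: 11.7
grasp_force: 30.0
```

```bash
python3 -m creep '[{"translation":[0,-5,0],"angular":[0,0,0],"jaw":0},{"translation":[0,-17,0],"angular":[0,0,0],"jaw":0},{"translation":[0,-31,0],"angular":[0,0,0],"jaw":0},{"translation":[0,-45,0],"angular":[0,0,0],"jaw":0},{"translation":[0,-59,0],"angular":[0,0,0],"jaw":0},{"translation":[0,-73,0],"angular":[0,0,0],"jaw":0},{"translation":[0,-85,0],"angular":[0,0,0],"jaw":0},{"translation":[0,-92,0],"angular":[0,0,0],"jaw":0}]'; python3 - <<'E'
from h import *
a=snap("top","t2.png")[150:310,350:510];b=snap("side","s2.png")[190:410,250:470]
cv2.imwrite("pics/z3.png",np.hstack([cv2.resize(x,(400,400),interpolation=2) for x in(a,b)])[:,:,::-1])
for c in("top","side"):
    for r in ctrl.look_for(c,"divider_tab")[:2]: print(c,round(r["score"],2),np.round(r["rect"],1))
print(ctrl.get_obs()["ee_pos"])
E
```

```text
t: 5.7
ee_pos: [503.9, -229.3, 16.7]
orientation: [-2.147, -2.293, 0.0]
ft_force: [1.6, 0.1, -2.5]
width: 11.8
grasp_force: 30.0
side 0.78 [361.8 322.9 390.2 368.8]
[ 503.26211432 -229.27254446   16.66219025]
```

View pics/z3.png

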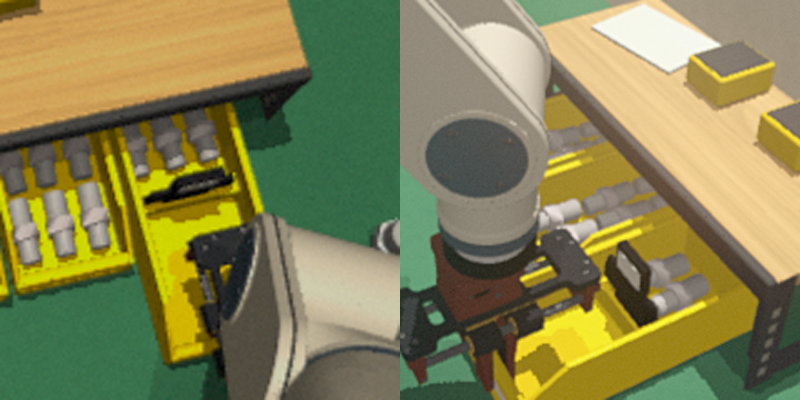

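The bin came straight out and the divider is clear of the shelf. In the top view the tab's top is at about (421–443, 220–225), and in side it is at (362–390, 323–369). Now I'll measure the tab against expectation and the gap to the shelf.

```bash
python3 - <<'E'
from h import *
np.set_printoptions(precision=1,suppress=True)
e=np.array([503.4,-229.3])+144*np.array([np.cos(.066),np.sin(.066)]);print("expect",e)
for z in(71,88,105):print(z,proj("top",[*e,z]),proj("side",[*e,z]))
a=cv2.imread("pics/t2.png")[180:250,390:470];b=cv2.imread("pics/s2.png")[310:390,345:425]
cv2.imwrite("pics/z4.png",np.hstack([cv2.resize(a,(400,350),interpolation=2),cv2.resize(b,(350,350),interpolation=2)]))
E
```

```text
expect [ 647.1 -219.8]
71 [426.9 224.3] [377.6 344.1]
88 [428.5 222.6] [378.2 337.2]
105 [430.  220.9] [378.9 330.1]
```

View pics/z4.png

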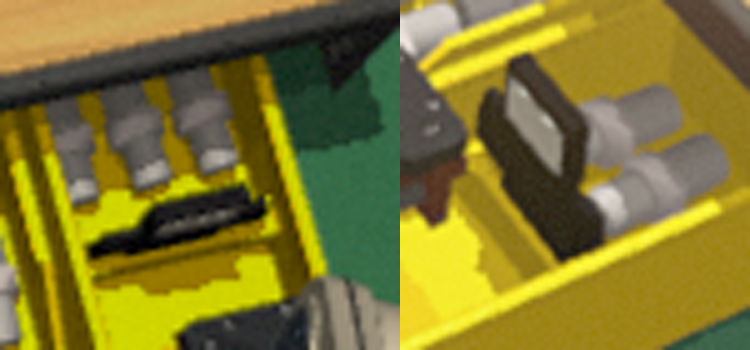

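The tab sits where expected: side top centre (379,330) and top (429.6,219.8) both match within 2 mm of (647,-220). The shelf edge there is at x≈708–713, so the divider stands about 6 cm in front. I'll release the lip and move over the tab, gripping it across its 44 mm width, which is stiff for rocking and keeps the body clear of the shelf.

```bash
python3 -m creep '[{"translation":[0,0,0],"angular":[0,0,0],"jaw":0.25},{"translation":[0,0,0],"angular":[0,0,0],"jaw":0.5},{"translation":[0,0,0],"angular":[0,0,0],"jaw":0.5},{"translation":[0,0,-25],"angular":[0,0,0],"jaw":0.6},{"translation":[0,0,-70],"angular":[0,0,0],"jaw":1},{"translation":[0,0,-115],"angular":[0,0,0],"jaw":1},{"translation":[0,15,-135],"angular":[0,0,0.15],"jaw":1},{"translation":[0,35,-135],"angular":[0,0,0.33],"jaw":1}]'; python3 -c "
from h import *
plan([647,-220,135],0.066-np.pi/2)"
```

```text
t: 6.9
ee_pos: [541.2, -227.4, 154.1]
orientation: [2.497, 1.9, 0.003]
ft_force: [0.1, 0.1, -0.9]
width: 86.5
grasp_force: 0.0
t 6.9 pos [ 541.2 -227.4  154.1] trans [35.4 99.9 19.5] ang [ 0.004 -0.002  1.235]
```

```bash
python3 -m creep '[{"translation":[5,15,0],"angular":[0,0,0.16],"jaw":1},{"translation":[12,35,0],"angular":[0,0,0.33],"jaw":1},{"translation":[19,55,0],"angular":[0,0,0.51],"jaw":1},{"translation":[27,76,0],"angular":[0,0,0.69],"jaw":1},{"translation":[33,92,5],"angular":[0,0,0.87],"jaw":1},{"translation":[35,99,10],"angular":[0,0,1.04],"jaw":1},{"translation":[35,100,18],"angular":[0,0,1.17],"jaw":1},{"translation":[35,100,20],"angular":[0,0,1.235],"jaw":1}]'; python3 - <<'E'
from h import *
plan([647,-220,76],0.066-np.pi/2)
a=snap("top","t3.png")[150:290,350:490];b=snap("side","s3.png")[240:400,290:450]
cv2.imwrite("pics/z5.png",np.hstack([cv2.resize(x,(400,400),interpolation=2) for x in(a,b)])[:,:,::-1])
E
```

```text
t: 7.9
ee_pos: [645.2, -218.9, 130.7]
orientation: [-3.139, -0.109, 0.002]
ft_force: [-0.3, -0.4, 0.4]
width: 87.8
grasp_force: 0.0
t 7.9 pos [ 645.2 -218.9  130.7] trans [ 1.8  1.3 54.7] ang [-0.001  0.001  0.003]
```

View pics/z5.png

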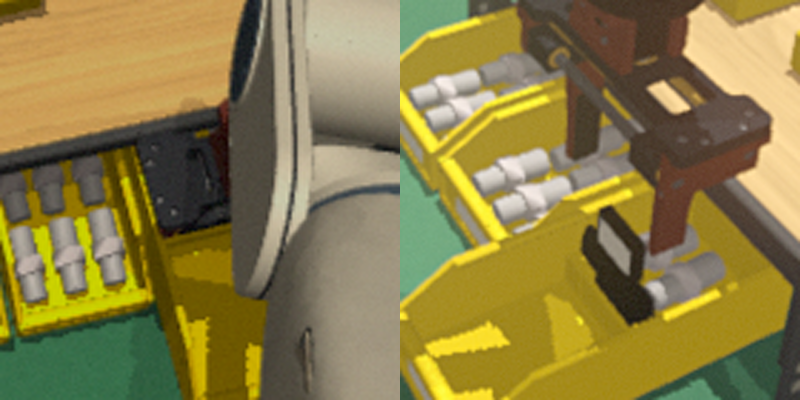

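The fingers stand symmetrically above the tab. Side fingertip midpoint is about (541,322), and it projects down onto the tab. I'll descend and grip.

```bash
python3 -m creep '[{"translation":[1,1,10],"angular":[0,0,0],"jaw":1},{"translation":[2,1,25],"angular":[0,0,0],"jaw":1},{"translation":[2,1,40],"angular":[0,0,0],"jaw":1},{"translation":[2,1,50],"angular":[0,0,0],"jaw":1},{"translation":[2,1,55],"angular":[0,0,0],"jaw":0.9},{"translation":[2,1,55],"angular":[0,0,0],"jaw":0.7},{"translation":[2,1,55],"angular":[0,0,0],"jaw":0.6},{"translation":[2,1,55],"angular":[0,0,0],"jaw":0.56}]'; python3 -m creep '[{"translation":[0,0,0],"angular":[0,0,0],"jaw":0.54},{"translation":[0,0,0],"angular":[0,0,0],"jaw":0.52},{"translation":[0,0,0],"angular":[0,0,0],"jaw":0.5},{"translation":[0,0,0],"angular":[0,0,0],"jaw":0.4},{"translation":[0,0,0],"angular":[0,0,0],"jaw":0.2},{"translation":[0,0,0],"angular":[0,0,0],"jaw":0},{"translation":[0,0,0],"angular":[0,0,0],"jaw":0},{"translation":[0,0,0],"angular":[0,0,0],"jaw":0}]'; python3 -c "
from h import *
o=ctrl.get_obs();print(o['moment'],o['ft_force'],Ro.from_rotvec(o['orientation']).as_matrix().round(3))"
```

```text
t: 9.0
ee_pos: [647.9, -220.3, 77.3]
orientation: [3.139, 0.113, 0.001]
ft_force: [-0.3, 0.2, 0.5]
width: 52.6
grasp_force: 0.0
t: 10.0
ee_pos: [647.6, -220.1, 76.8]
orientation: [-3.139, -0.113, -0.0]
ft_force: [0.4, 2.3, 2.0]
width: 43.6
grasp_force: 30.0
[ 0.27444014  0.08226705 -0.04036168] [0.35982515 2.26988141 1.96262741] [[ 0.997  0.072  0.   ]
 [ 0.072 -0.997  0.   ]
 [ 0.    -0.    -1.   ]]
```

The tab is firmly held (43.6 mm, 30 N). First rocking cycle: tip ±0.12 rad about a point low on the foot, with its middle gaining about 2.25 mm per swing.

```bash
python3 -m creep '[{"translation":[0,3.5,-1.2],"angular":[0.06,0,0],"jaw":0},{"translation":[0,7.2,-2.1],"angular":[0.12,0,0],"jaw":0},{"translation":[0,3.6,-3.0],"angular":[0.06,0,0],"jaw":0},{"translation":[0,0,-3.7],"angular":[0,0,0],"jaw":0},{"translation":[0,-3.7,-4.2],"angular":[-0.06,0,0],"jaw":0},{"translation":[0,-7.5,-4.3],"angular":[-0.12,0,0],"jaw":0},{"translation":[0,-3.8,-5.3],"angular":[-0.06,0,0],"jaw":0},{"translation":[0,0,-6.0],"angular":[0,0,0],"jaw":0}]'; python3 - <<'E'
from h import *
snap("side","s4.png");o=ctrl.get_obs();print(o["ft_force"],o["moment"],o["ee_pos"],o["orientation"])
a=cv2.imread("pics/s3.png")[280:410,300:430];b=cv2.imread("pics/s4.png")[280:410,300:430]
cv2.imwrite("pics/z6.png",np.hstack([cv2.resize(x,(400,400),interpolation=2) for x in(a,b)]))
E
```

```text
t: 11.0
ee_pos: [647.4, -219.7, 82.6]
orientation: [-3.138, -0.115, 0.001]
ft_force: [-1.0, 0.2, -0.1]
width: 43.5
grasp_force: 30.0
[-0.36175202  1.65182368  1.03070966] [ 0.590579    0.04183867 -0.0295807 ] [ 647.47052359 -221.22950764   82.64046809] [-3.13581017e+00 -1.11971076e-01 -1.00649540e-04]
```

View pics/z6.png

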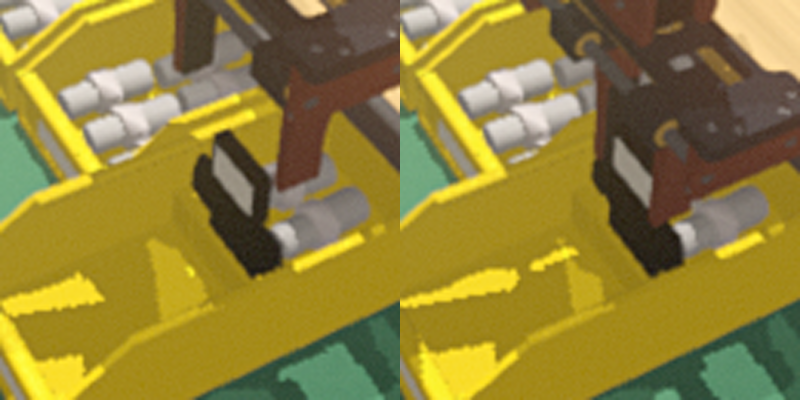

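The bin's rim hasn't shifted and the divider is higher. Next two cycles.

```bash
python3 -m creep '[{"translation":[0,3.7,-0.4],"angular":[0.06,0,0],"jaw":0},{"translation":[0,7.5,-0.6],"angular":[0.12,0,0],"jaw":0},{"translation":[0,3.8,-1.6],"angular":[0.06,0,0],"jaw":0},{"translation":[0,0,-2.2],"angular":[0,0,0],"jaw":0},{"translation":[0,-3.8,-2.7],"angular":[-0.06,0,0],"jaw":0},{"translation":[0,-7.7,-2.9],"angular":[-0.12,0,0],"jaw":0},{"translation":[0,-3.8,-3.8],"angular":[-0.06,0,0],"jaw":0},{"translation":[0,0,-4.5],"angular":[0,0,0],"jaw":0}]'; python3 - <<'E'
from h import *
snap("side","s5.png");o=ctrl.get_obs();print(o["ft_force"],o["moment"],o["ee_pos"])
a=cv2.imread("pics/s3.png")
def tr(n,r):
    x0,y0,x1,y1=r;b=cv2.imread("pics/"+n)
    m=cv2.matchTemplate(cv2.resize(b[y0-10:y1+10,x0-10:x1+10],None,fx=4,fy=4,interpolation=2),cv2.resize(a[y0:y1,x0:x1],None,fx=4,fy=4,interpolation=2),5)
    _,v,_,l=cv2.minMaxLoc(m);return round(v,3),(l[0]-40)/4,(l[1]-40)/4
for n in("s4.png","s5.png"):
    print(n,"bin",tr(n,(310,340,345,375)),tr(n,(390,355,415,372)),"divider",tr(n,(364,330,380,350)),tr(n,(370,345,392,372)))
E
```

```text
t: 12.05
ee_pos: [647.5, -219.6, 87.1]
orientation: [-3.139, -0.115, 0.0]
ft_force: [-0.4, -0.1, -0.9]
width: 44.0
grasp_force: 30.0
[-0.73072766  0.98675788  2.05175224] [ 0.65462537  0.11970124 -0.02153903] [ 647.50574921 -221.1805755    87.14864897]
s4.png bin (0.804, 4.5, -2.25) (0.897, 0.25, -0.5) divider (0.982, 0.0, -2.5) (0.892, 0.25, -0.5)
s5.png bin (0.807, 5.5, -2.5) (0.884, 0.75, -0.75) divider (0.953, 0.25, -4.5) (0.756, 0.75, -0.5)
```

```bash
cat > edge.py <<'E'
import cv2,numpy as np,sys
# bottom yellow edge of right wall and rolled-lip edge in the side view, per column (subpixel, red channel half level)
def rows(n,cols=range(325,400,5)):
    r=cv2.imread("pics/"+n).astype(float);h=cv2.cvtColor(r.astype(np.uint8),40);ye=((h[:,:,0]<33)&(h[:,:,1]>120)).astype(float);out=[]
    for c in cols:
        y=np.where(ye[300:470,c]>0)[0];out.append(y.max()+300 if len(y) else -1)
    return np.array(out)
a=rows("s3.png");print(a)
for n in sys.argv[1:]:print(n,rows(n)-a)
E
python3 edge.py s4.png s5.png
```

```text
[426 424 422 419 417 415 412 410 407 405 403 400 398 395 393]
s4.png [ 0  0 -1  0 -1 -1  0 -1  0  0 -1  0 -1  0  0]
s5.png [ 0  0 -1  0  0 -1  0  0  0  0  0  0 -1  0  0]
```

The bin's bottom edge hasn't moved within pixel noise, and the divider has risen about 10.5 mm. Continuing.

```bash
python3 -m creep '[{"translation":[0,3.9,-0.4],"angular":[0.06,0,0],"jaw":0},{"translation":[0,7.8,-0.6],"angular":[0.12,0,0],"jaw":0},{"translation":[0,4.0,-1.6],"angular":[0.06,0,0],"jaw":0},{"translation":[0,0,-2.2],"angular":[0,0,0],"jaw":0},{"translation":[0,-4.0,-2.7],"angular":[-0.06,0,0],"jaw":0},{"translation":[0,-8.0,-2.9],"angular":[-0.12,0,0],"jaw":0},{"translation":[0,-4.0,-3.8],"angular":[-0.06,0,0],"jaw":0},{"translation":[0,0,-4.5],"angular":[0,0,0],"jaw":0}]'; python3 -m creep '[{"translation":[0,4.0,-0.4],"angular":[0.06,0,0],"jaw":0},{"translation":[0,8.1,-0.6],"angular":[0.12,0,0],"jaw":0},{"translation":[0,4.1,-1.6],"angular":[0.06,0,0],"jaw":0},{"translation":[0,0,-2.2],"angular":[0,0,0],"jaw":0},{"translation":[0,-4.1,-2.7],"angular":[-0.06,0,0],"jaw":0},{"translation":[0,-8.3,-2.9],"angular":[-0.12,0,0],"jaw":0},{"translation":[0,-4.1,-3.8],"angular":[-0.06,0,0],"jaw":0},{"translation":[0,0,-4.5],"angular":[0,0,0],"jaw":0}]'; python3 -c "
from h import *
snap('side','s6.png');o=ctrl.get_obs();print(o['ft_force'],o['moment'],o['ee_pos'])"; python3 edge.py s6.png
```

```text
t: 13.1
ee_pos: [647.5, -219.6, 91.6]
orientation: [3.139, 0.115, -0.0]
ft_force: [-1.1, 0.0, -0.9]
width: 43.7
grasp_force: 30.0
t: 14.1
ee_pos: [647.5, -219.6, 96.1]
orientation: [3.139, 0.115, -0.0]
ft_force: [-0.3, 0.6, -1.6]
width: 43.8
grasp_force: 30.0
[-0.46257578  2.05161618  3.04752372] [0.86161474 0.08375851 0.01558753] [ 647.57251236 -221.0952807    96.23304716]
[426 424 422 419 417 415 412 410 407 405 403 400 398 395 393]
s6.png [ 0  0 -1  0  0 -1  0 -1  0  0 -1  0 -1  0  0]
```

```bash
python3 -m creep '[{"translation":[0,4.1,-0.4],"angular":[0.06,0,0],"jaw":0},{"translation":[0,8.3,-0.6],"angular":[0.12,0,0],"jaw":0},{"translation":[0,4.2,-1.6],"angular":[0.06,0,0],"jaw":0},{"translation":[0,0,-2.2],"angular":[0,0,0],"jaw":0},{"translation":[0,-4.2,-2.7],"angular":[-0.06,0,0],"jaw":0},{"translation":[0,-8.5,-2.9],"angular":[-0.12,0,0],"jaw":0},{"translation":[0,-4.2,-3.8],"angular":[-0.06,0,0],"jaw":0},{"translation":[0,0,-4.5],"angular":[0,0,0],"jaw":0}]'; python3 -m creep '[{"translation":[0,4.2,-0.4],"angular":[0.06,0,0],"jaw":0},{"translation":[0,8.5,-0.6],"angular":[0.12,0,0],"jaw":0},{"translation":[0,4.2,-1.6],"angular":[0.06,0,0],"jaw":0},{"translation":[0,0,-2.2],"angular":[0,0,0],"jaw":0},{"translation":[0,-4.3,-2.7],"angular":[-0.06,0,0],"jaw":0},{"translation":[0,-8.7,-2.9],"angular":[-0.12,0,0],"jaw":0},{"translation":[0,-4.3,-3.8],"angular":[-0.06,0,0],"jaw":0},{"translation":[0,0,-4.5],"angular":[0,0,0],"jaw":0}]'; python3 -c "
from h import *
snap('side','s7.png');o=ctrl.get_obs();print(o['ft_force'],o['moment'],o['ee_pos'])"; python3 edge.py s7.png
```

```text
t: 15.15
ee_pos: [647.6, -219.3, 100.7]
orientation: [3.139, 0.114, -0.0]
ft_force: [-0.2, 0.3, -0.0]
width: 43.7
grasp_force: 30.0
t: 16.15
ee_pos: [647.5, -219.3, 105.0]
orientation: [3.139, 0.115, -0.0]
ft_force: [-0.5, 0.4, -1.8]
width: 43.8
grasp_force: 30.0
[-0.25316223 -1.60672078 -0.64305297] [-0.06573137  0.04147705 -0.08324977] [ 647.7786053  -221.28894629  105.2369028 ]
[426 424 422 419 417 415 412 410 407 405 403 400 398 395 393]
s7.png [-1 -2 -2 -2 -2 -2 -1 -2 -2 -2 -2 -2 -2 -2 -2]
```

The bin's edge shifted about 2 px during the last cycle. I'll check whether that is a lift or a sideways slide.

```bash
python3 - <<'E'
from h import *
np.set_printoptions(precision=2,suppress=True)
b=np.array([503.4,-229.3]);ex=np.array([.998,.066]);ey=np.array([-.066,.998])
for lx,ly,z in((-6,-56,0),(150,-56,0),(-6,54,42)):
    p=np.r_[b+lx*ex+ly*ey,z];q=proj("side",p);print(q,"dx",proj("side",p+np.r_[10*ex,0])-q,"dy",proj("side",p+np.r_[10*ey,0])-q,"dz",proj("side",p+[0,0,10])-q)
A=[cv2.imread(f"pics/s{k}.png") for k in(3,4,5,6,7)]
def tr(i,r,ref):
    x0,y0,x1,y1=r
    m=cv2.matchTemplate(cv2.resize(A[i][y0-8:y1+8,x0-8:x1+8],None,fx=4,fy=4,interpolation=2),cv2.resize(A[ref][y0:y1,x0:x1],None,fx=4,fy=4,interpolation=2),5)
    _,v,_,l=cv2.minMaxLoc(m);return round(v,2),(l[0]-32)/4,(l[1]-32)/4
for r in((300,400,325,430),(318,405,345,435),(275,360,300,395),(285,375,310,410),(390,355,420,375),(365,385,410,410)):
    print(r,[tr(i,r,3) for i in(1,2,4)])
o=ctrl.get_obs();print(o["t"])
h=np.hstack([cv2.resize(A[k][250:450,250:450],(400,400),interpolation=2) for k in(3,4)]);cv2.imwrite("pics/z7.png",h)
E
```

```text
[314.85 432.36] dx [ 5.59 -2.69] dy [-2.84 -5.11] dz [-0.07 -3.66]
[395.89 393.38] dx [ 4.78 -2.3 ] dy [-3.39 -4.37] dz [ 0.53 -3.67]
[285.29 365.59] dx [ 5.32 -2.17] dy [-2.36 -4.12] dz [-0.29 -3.89]
(300, 400, 325, 430) [(0.98, 0.25, -0.5), (0.99, 0.25, -0.25), (0.99, -0.5, -0.75)]
(318, 405, 345, 435) [(0.98, 1.75, -1.0), (0.99, 0.75, -0.5), (0.98, -1.25, -0.5)]
(275, 360, 300, 395) [(0.99, 0.25, -0.25), (0.99, 0.25, -0.25), (0.98, -0.5, -0.25)]
(285, 375, 310, 410) [(0.96, 0.5, -0.25), (0.98, 0.5, 0.0), (0.98, -0.5, -0.5)]
(390, 355, 420, 375) [(0.95, -0.75, 0.25), (0.97, -0.25, 0.25), (0.93, 0.0, -1.75)]
(365, 385, 410, 410) [(0.99, 0.75, -0.5), (0.99, 0.5, -0.25), (0.98, -1.75, -0.75)]
16.2
```

The shift has a sideways component: about 2–3 mm to the left with the front corner down, so it's a slide rather than a lift. The moment has dropped to zero, so the foot is free. I'll lift straight up.

```bash
python3 -m creep '[{"translation":[0,0,-3],"angular":[0,0,0],"jaw":0},{"translation":[0,0,-9],"angular":[0,0,0],"jaw":0},{"translation":[0,0,-17],"angular":[0,0,0],"jaw":0},{"translation":[0,0,-27],"angular":[0,0,0],"jaw":0},{"translation":[0,0,-37],"angular":[0,0,0],"jaw":0},{"translation":[0,0,-46],"angular":[0,0,0],"jaw":0},{"translation":[0,0,-52],"angular":[0,0,0],"jaw":0},{"translation":[0,0,-54],"angular":[0,0,0],"jaw":0}]'; python3 -m creep '[{"translation":[0,0,0],"angular":[0,0,0],"jaw":0},{"translation":[0,0,0],"angular":[0,0,0],"jaw":0},{"translation":[0,0,0],"angular":[0,0,0],"jaw":0},{"translation":[0,0,0],"angular":[0,0,0],"jaw":0},{"translation":[0,0,0],"angular":[0,0,0],"jaw":0},{"translation":[0,0,0],"angular":[0,0,0],"jaw":0},{"translation":[0,0,0],"angular":[0,0,0],"jaw":0},{"translation":[0,0,0],"angular":[0,0,0],"jaw":0}]';python3 -c "
from h import *
a=snap('side','s8.png')[200:440,240:480];b=snap('top','t8.png')[150:310,350:510]
cv2.imwrite('pics/z8.png',np.hstack([cv2.resize(x,(400,400),interpolation=2) for x in(a,b)])[:,:,::-1])
o=ctrl.get_obs();print(o['ft_force'],o['moment'],o['ee_pos'],o['width'])"; python3 edge.py s7.png s8.png
```

```text
t: 17.2
ee_pos: [647.7, -220.2, 159.7]
orientation: [3.139, 0.113, 0.001]
ft_force: [-0.1, -0.0, -0.2]
width: 43.5
grasp_force: 30.0
t: 18.2
ee_pos: [647.5, -220.1, 159.2]
orientation: [-3.14, -0.113, -0.0]
ft_force: [0.9, 0.8, -0.2]
width: 44.0
grasp_force: 30.0
[ 0.1776072   0.49506848 -0.79652682] [ 0.02382324 -0.00967269  0.06260398] [ 647.53284416 -220.15323975  159.20008529] 43.80470452552369
[426 424 422 419 417 415 412 410 407 405 403 400 398 395 393]
s7.png [-1 -2 -2 -2 -2 -2 -1 -2 -2 -2 -2 -2 -2 -2 -2]
s8.png [-1 -2 -2 -1 -2 -2 -2 -2 -2 -2 -2 -1 -2 -2 -2]
```

View pics/z8.png

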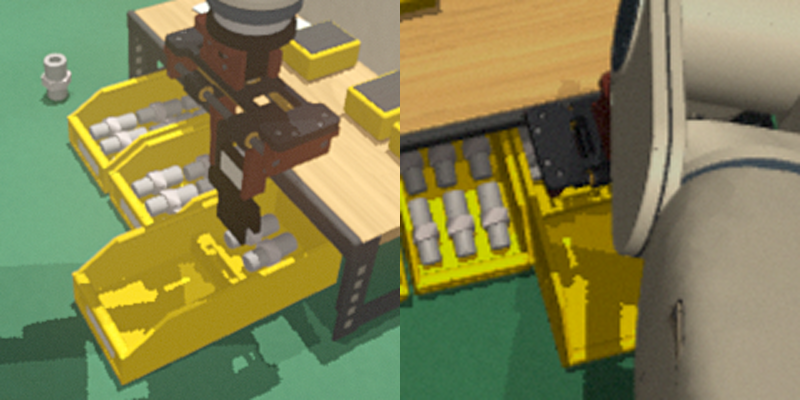

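The divider is out, upright and held, with its foot about 17 mm above the rims. The bin hasn't moved since the slide, so it is down on the bench, with its back end still under the shelf and its neighbours undisturbed. Handing in.

```bash
python3 -c "
from workcell import ctrl
print(ctrl.close_job())"
```

```text
the job is handed in; nothing more can be done
None
```

The job is handed in: I drew the bin out until the divider stood about 6 cm in front of the shelf, rocked the divider free, and left it held upright with its foot about 17 mm above the rim; the bin stayed on the bench but slid 2–3 mm left in the last rocking cycle.

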